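# Sort the carving chisels into their sloping cradles

### The arm

A 6-joint arm with a two-finger parallel gripper is mounted at the origin on the work surface. World frame = base frame: x ahead of the robot, y to its left, z up, the work surface at z = 0. Lengths are in m, angles in rad, forces in N, time in s.
With the tool pointing down it reaches from about 0.375 to 0.9 m from the base axis. Payload 3.1 kg.
Tool frame: the origin (TCP) lies between the finger pads; the fingertips stand manip.nose_length ahead of it and the grasp point (between the pads) lies 5 mm behind it (manip.nose_length is the distance from the TCP to the fingertips, in m); z points along the fingers, y is the line along which they close (so a half turn about z gives the same grasp; the last joint's range is limited). The gripper opens to 85 mm and grips with 20 to 120 N. Pads are 22 mm wide; open, the fingers measure 114 mm over their backs; the gripper's body (76 mm by 85 mm) begins 54 mm behind the grasp point. The pads swing forward as they close: fully open they stand 13 mm farther back than shut.
Start: joints at [1.097, 0.527, 1.433, -0, 1.181, -0.178], TCP at [0.182, 0.598, 0.245] pointing down, gripper open.
Joint ranges: [-3.08, 3.08], [-0.75, 2.2], [0.22, 2.44], [-1.43, 4.57], [0, 2.65], [-2.85, 2.85]. Speed limits (rad/s): [2.79, 2.79, 3.14, 3.14, 3.14, 3.14].

### API

Orientations are given as a unit quaternion [x, y, z, w].
In Python, from station import monitor, eyes, job, manip gives the robot as it stands.
- The arm moves only by the shell command python3 -m pendant 'ROWS' [FORCE]. ROWS is JSON, a list that holds one entry, the list of rows, each a list of 7 numbers: the shift along the tool's x, y, z as a fraction of full scale, then the turn, a rotation vector about the tool's x, y, z as a fraction of full scale, then the opening, from 0 (shut) to 1 (fully open). A call has 1 to 20 rows; each row shifts and turns the commanded pose from where the row before left it, along the tool's axes as they then stand; what a row does not reach is not made up. Full scale, the value 1, is 800 mm for a shift and 0.12 rad for a turn. A row lasts 1/10 s, in which the tool goes at most 50 mm and 8.59 degrees, less where a joint would pass 70% of its speed; a pose out of reach is approached as far as the arm can. A call with a number of a shift or a turn outside -1 to 1 is refused whole. A call with a gripper value outside its range is refused whole. The fingers move at their own pace and stop on an object; FORCE is the grip in N (left out, the last holds). Time passes only in rows, so rows that do not move let the fingers close. It gives the time, the measured TCP pose, the force, the opening and the grip force at its end, in the units of the state.
- monitor.sense(): the state, without advancing time (a new reading comes with each control period).
- eyes.snapshot(name): name is "scene" or "top"; returns a dict with "pixels" (384x512x3 uint8, red, green, blue), "depth" (384x512 float32, m along the optical axis (not along the pixel's ray), 0 where there is no reading), "intrinsics" (3x3 intrinsics, pixels), "eye" and "attitude" of the camera in the world. Camera axes: x right, y down, z forward; pixel columns grow to the right and rows downward; lengths in m; the calibration is good to about 2 mm. A picture is of the moment at which its call begins.
- job.sign_off(): hands the job in; it is judged then, once.
The state is a dict: "t": time; "q": joint angles; "qd": joint speeds; "tau": joint torques, N m; "tcp_pos": TCP position; "tool_rot": TCP orientation; "force": force on the tool from outside, world axes, zero at the start; "ft_torque": the same for the moment, N m; "finger_gap": opening from 0.0 (shut) to 1.0 (fully open); "gripper_force": force on a finger pad.
Only numpy, scipy, OpenCV 4.12 (cv2) and the standard library are available. Lean on these libraries where they do the work, as an engineer would, in place of code of your own. Each camera call takes 0.05 s, during which the arm holds its last target. There are 200 camera calls.

### The job

Put the three carving chisels away, each in the sloping cradle that matches its length: lying flat on the bed between the guide cheeks, underside down, blade pointing up the slope, and slid fully home so that the butt of the handle rests against the foot stop. Leave the paint bottles and the carved figure where they stand.

Things in the scene. Friction and masses are not known exactly. Their poses are not given: they have to be found in the camera images.
- chisel_short: The short one of three carving chisels alike but for blade length, 126 mm overall: wooden handle 86 long, 24 wide, 22 high; flat steel blade 40 long, 13 wide, 4 thick, level with the underside. Starts flat on a fixed 4 mm rubber mat. Origin: centre of the handle's underside; x to the blade tip (butt end at x = -43 mm), z up out of the underside.
- chisel_mid: The mid one of three carving chisels alike but for blade length, 152 mm overall: wooden handle 86 long, 24 wide, 22 high; flat steel blade 66 long, 13 wide, 4 thick, level with the underside. Starts flat on a fixed 4 mm rubber mat. Origin: centre of the handle's underside; x to the blade tip (butt end at x = -43 mm), z up out of the underside.
- chisel_long: The long one of three carving chisels alike but for blade length, 178 mm overall: wooden handle 86 long, 24 wide, 22 high; flat steel blade 92 long, 13 wide, 4 thick, level with the underside. Starts flat on a fixed 4 mm rubber mat. Origin: centre of the handle's underside; x to the blade tip (butt end at x = -43 mm), z up out of the underside.
- bed_short: Fixed cradle for the short chisel: wooden bed 44 mm wide rising away from the robot at 28 deg; 134 mm between foot stop (low end, 16 high) and head stop. Cheeks 10 high, 27 apart guide the handle at x = 1-15 and 72-86 mm. Origin: bed surface at the foot stop's inner face; x up the slope, z square to the bed. A chisel home has its origin at x 43, y 0, z 0. Cradle order varies.
- bed_mid: Fixed cradle for the mid chisel: wooden bed 44 mm wide rising away from the robot at 28 deg; 160 mm between foot stop (low end, 16 high) and head stop. Cheeks 10 high, 27 apart guide the handle at x = 1-15 and 72-86 mm. Origin: bed surface at the foot stop's inner face; x up the slope, z square to the bed. A chisel home has its origin at x 43, y 0, z 0. Cradle order varies.
- bed_long: Fixed cradle for the long chisel: wooden bed 44 mm wide rising away from the robot at 28 deg; 186 mm between foot stop (low end, 16 high) and head stop. Cheeks 10 high, 27 apart guide the handle at x = 1-15 and 72-86 mm. Origin: bed surface at the foot stop's inner face; x up the slope, z square to the bed. A chisel home has its origin at x 43, y 0, z 0. Cradle order varies.
- bottle_a: Bystander: paint bottle, 52 mm across, 130 mm high, standing loose. Origin: centre of its underside, z up.
- bottle_b: Bystander: paint bottle, 52 mm across, 130 mm high, standing loose. Origin: centre of its underside, z up.
- figure: Bystander: carved ivory-coloured figure on a brass rod and a wooden disc 68 mm across, 120 mm high, standing loose. Origin: centre of its underside, z up.
Not all that is in view belongs to the job. Leave any blue or turquoise look-alike of the chisel_long alone. What is shaped like the chisel_short but turquoise is not meant.

How it is judged:
By the outcome, as a careful person would: the job done as asked, in the order asked, and still so for the second after the job is handed in, with the robot touching nothing.
It also fails if it takes over 72 s, if anything falls off the work surface, if the arm or the gripper's body presses on something with over 40 N, if the wrist force passes 120 N, or if a joint passes its speed limit or range.

## Working session

There is one attempt and no reset: what is moved stays moved. The work goes in short steps, Python scripts to look and compute and a shell command to move; the robot and the scene stay as the last step left them, time stands still between calls to the robot, and variables do not carry over. Pictures are saved under pics/ and viewed, at most 10 in all, crops included, and the job is handed in when it is done.

```bash
mkdir -p pics; ls; python3 - <<'E'
from station import monitor, eyes, job, manip
import cv2,numpy as np,pickle
print(manip.nose_length, monitor.sense())
for n in("scene","top"):
    s=eyes.snapshot(n); pickle.dump(s,open(f"pics/{n}0.pkl","wb"))
    print(n,s["intrinsics"],s["eye"],s["attitude"])
    cv2.imwrite(f"pics/{n}0.png",s["pixels"][:,:,::-1])
E
```

```text
pics
0.014 {'t': 0.0, 'q': array([ 1.09743300e+00,  5.28471773e-01,  1.43388308e+00,  2.33981957e-05,
        1.18141268e+00, -1.78522693e-01]), 'qd': array([ 0.00126938, -0.00021495, -0.00031685,  0.00079655, -0.00103834,
       -0.00077448]), 'tau': array([ 1.04452789e-03, -4.42355919e+01, -1.78028959e+01, -2.13160897e-04,
        8.29374825e-03, -8.55987878e-06]), 'tcp_pos': array([0.18128216, 0.59742277, 0.24433626]), 'tool_rot': array([ 1.46891241e-01,  9.89152051e-01, -1.02672150e-03, -3.58449747e-04]), 'force': array([-0.29882035,  0.65119702, -0.1732471 ]), 'ft_torque': array([ 0.03069964, -0.04892247,  0.01921287]), 'gripper_force': 0.0, 'finger_gap': 1.000991365301698}
scene [[353.06259255   0.         256.37806603]
 [  0.         353.06259255 196.60630173]
 [  0.           0.           1.        ]] [0.98166764 0.64116448 0.91679021] [ 0.2659709   0.89127854 -0.35325737 -0.10045537]
top [[500.15759489   0.         257.48302254]
 [  0.         500.15759489 195.01742633]
 [  0.           0.           1.        ]] [ 0.22608071 -0.00795609  1.57761363] [ 0.70567811 -0.70075334  0.0735637  -0.07450867]
```

View pics/scene0.png

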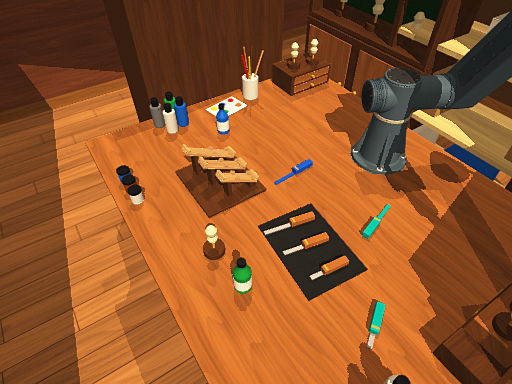

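View pics/top0.png

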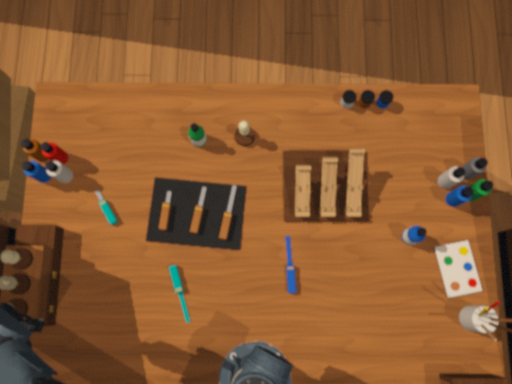

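Scene and top views: the dark mat holds three orange-handled chisels, blades pointing up the image, at top pixels short (166,212), mid (199,212) and long (228,214). The cradles stand at short (303,190), mid (328,188) and long (355,185). Look-alikes to leave alone: turquoise short (107,209), turquoise long (179,293), blue long (291,266). The ones I want are the orange-handled, steel-bladed three on the mat. The green bottle is at (197,134), the blue-capped bottle at (414,235) and the figure at (244,132).

```bash
cat > h.py <<'E'
import numpy as np,cv2
from scipy.spatial.transform import Rotation as R
def cloud(s):
    d=s["depth"];K=s["intrinsics"];v,u=np.mgrid[:d.shape[0],:d.shape[1]]
    p=np.dstack([(u-K[0,2])/K[0,0]*d,(v-K[1,2])/K[1,1]*d,d])
    p=p@R.from_quat(s["attitude"]).as_matrix().T+s["eye"]; p[d==0]=np.nan; return p
def ray(s,uv,z):
    K=s["intrinsics"];uv=np.atleast_2d(uv).astype(float)
    r=np.c_[(uv[:,0]-K[0,2])/K[0,0],(uv[:,1]-K[1,2])/K[1,1],np.ones(len(uv))]@R.from_quat(s["attitude"]).as_matrix().T
    return s["eye"]+r*((z-s["eye"][2])/r[:,2])[:,None]
E
python3 - <<'E'
from h import *; import pickle
np.set_printoptions(precision=4,suppress=True)
for n in("top","scene"):
    s=pickle.load(open(f"pics/{n}0.pkl","rb"));P=cloud(s)
    hsv=cv2.cvtColor(s["pixels"],cv2.COLOR_RGB2HSV)
    # mat = dark region
    dark=(s["pixels"].max(2)<60).astype(np.uint8)
    k,l,st,c=cv2.connectedComponentsWithStats(dark)
    inx=(P[...,0]>.2)&(P[...,0]<.75)&(abs(P[...,1])<.4)
    best=max(range(1,k),key=lambda i:((l==i)&inx).sum())
    x,y,w,h,a=st[best]; print(n,"mat",st[best],"z",np.nanmedian(P[l==best][:,2]))
    hull=np.zeros_like(dark);cv2.fillPoly(hull,[cv2.convexHull(np.argwhere(l==best)[:,::-1].astype(np.int32))],1)
    hm=((hull>0)&(hsv[...,1]>110)&(hsv[...,2]>90)).astype(np.uint8)
    bm=((hull>0)&(hsv[...,1]<70)&(hsv[...,2]>100)).astype(np.uint8)
    for nm,m,zz in(("handle",hm,.026),("blade",bm,.008)):
        k2,l2,s2,c2=cv2.connectedComponentsWithStats(m)
        for i in range(1,k2):
            if s2[i,4]<15: continue
            uv=np.argwhere(l2==i)[:,::-1]
            q=ray(s,uv,zz)[:,:2]; r=cv2.minAreaRect((q*1000).astype(np.float32))
            z=P[l2==i][:,2]
            e=np.linalg.eigh(np.cov(q.T))[1][:,1]; e*=np.sign(e[0])
            print(nm,c2[i].round(),s2[i,4],"rect",np.round(r[0],1),np.round(r[1],1),"yaw",np.degrees(np.arctan2(e[1],e[0])).round(1),"mean",q.mean(0),"z90",np.nanpercentile(z,[10,50,90]))
    if n=="top":
        reg=P[140:230,275:375]; 
        for col in (303,328,355):
            print(col,[tuple(np.round(P[r,col],3)) for r in range(144,226,5)])
        print("base",P[215,310],P[170,315])
    m=cv2.resize(s["pixels"][y-5:y+h+5,x-5:x+w+5] if n=="scene" else s["pixels"][140:230,140:380],None,fx=3.3,fy=3.3,interpolation=cv2.INTER_CUBIC)
    cv2.imwrite(f"pics/crop_{n}.png",m[:,:,::-1])
E
```

```text
top mat [ 148  179   97   70 4280] z 0.004180314030911569
handle [164. 216.] 247 rect [488.1 289.1] [28.7 87.3] yaw -6.3 mean [0.4879 0.2894] z90 [0.0084 0.0251 0.0307]
handle [196. 219.] 247 rect [478.5 188.4] [28.3 88. ] yaw -10.6 mean [0.4778 0.1888] z90 [0.0077 0.0251 0.0303]
handle [225. 225.] 248 rect [459.2  97.1] [28.2 88.4] yaw -10.9 mean [0.4585 0.0973] z90 [0.0104 0.0253 0.0302]
blade [202. 196.] 106 rect [557.3 173.3] [17.4 64. ] yaw -10.8 mean [0.5565 0.1734] z90 [0.002  0.0074 0.013 ]
blade [231. 198.] 145 rect [548.7  79.3] [17.4 85.7] yaw -11.4 mean [0.5484 0.0794] z90 [0.0027 0.0076 0.0121]
blade [168. 196.] 63 rect [553.6 282. ] [17.  36.8] yaw -6.0 mean [0.5536 0.2819] z90 [0.0019 0.0073 0.0113]
303 [(np.float64(0.735), np.float64(-0.153), np.float64(0.0)), (np.float64(0.72), np.float64(-0.154), np.float64(-0.006)), (np.float64(0.695), np.float64(-0.151), np.float64(0.018)), (np.float64(0.68), np.float64(-0.152), np.float64(0.011)), (np.float64(0.663), np.float64(-0.152), np.float64(0.011)), (np.float64(0.618), np.float64(-0.142), np.float64(0.117)), (np.float64(0.
[... 2765 characters left out ...]
09   96 4216] z 0.004630652015985559
handle [302. 218.] 230 rect [463.3 100.9] [36.2 91.5] yaw -9.2 mean [0.4638 0.1016] z90 [0.0117 0.0251 0.0284]
handle [315. 240.] 252 rect [482.9 192.4] [34.  91.6] yaw -8.6 mean [0.4824 0.1926] z90 [0.0117 0.0254 0.0281]
handle [335. 265.] 288 rect [491.2 292.7] [31.7 92.8] yaw -5.0 mean [0.4917 0.2927] z90 [0.0115 0.0257 0.0284]
blade [277. 228.] 124 rect [545.7  79.4] [17.5 90.6] yaw -11.0 mean [0.5467 0.0795] z90 [0.0056 0.0082 0.0103]
blade [293. 249.] 100 rect [553.1 173.4] [17.  66.8] yaw -10.8 mean [0.5531 0.1735] z90 [0.0051 0.0079 0.0097]
blade [316. 275.] 67 rect [549.8 281.5] [15.2 39.6] yaw -4.8 mean [0.5503 0.2815] z90 [0.0044 0.008  0.0098]
```

View pics/crop_top.png

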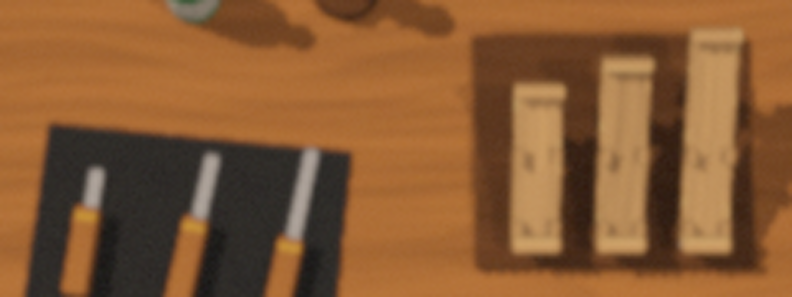

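The crop confirms the choice: the three orange-handled chisels with grey steel blades lie on the black mat, and the three pale cradles stand on a brown base. Next I fit the beds.

```bash
python3 - <<'E'
from h import *; import pickle
np.set_printoptions(precision=4,suppress=True)
s=pickle.load(open("pics/top0.pkl","rb"));P=cloud(s);hsv=cv2.cvtColor(s["pixels"],cv2.COLOR_RGB2HSV)
print(hsv[190,303],hsv[190,328],hsv[190,316],hsv[220,290])
m=np.zeros(hsv.shape[:2],np.uint8);m[140:226,284:372]=(hsv[140:226,284:372,2]>125)
k,l,st,c=cv2.connectedComponentsWithStats(m)
K=s["intrinsics"];Rm=R.from_quat(s["attitude"]).as_matrix()
for i in range(1,k):
    if st[i,4]<300: continue
    er=cv2.erode((l==i).astype(np.uint8),np.ones((5,5)))>0
    p=P[er];p=p[np.isfinite(p).all(1)]
    p=p[(p[:,2]>.02)];
    # bed region: robust fit z = a x + b y + c
    w=np.ones(len(p),bool);w=(p[:,0]>.515)&(p[:,0]<p[:,0].max()-.015)
    for _ in range(5):
        co=np.linalg.lstsq(np.c_[p[w,:2],np.ones(w.sum())],p[w,2],rcond=None)[0]
        r=p[:,2]-np.c_[p[:,:2],np.ones(len(p))]@co; w=(abs(r)<.008)&(p[:,0]>.515)&(p[:,0]<p[:,0].max()-.012)
    t=np.tan(np.radians(28));yy=np.median
    c0=(p[w,2]-t*p[w,0]).mean()
    # cast mask pixels to plane z=t x + c0
    uv=np.argwhere(l==i)[:,::-1].astype(float)
    r=np.c_[(uv-K[:2,2])/[K[0,0],K[1,1]],np.ones(len(uv))]@Rm.T;e=s["eye"]
    lam=(c0+t*e[0]-e[2])/(r[:,2]-t*r[:,0]);q=e+r*lam[:,None]
    rows=[]
    for v in np.unique(uv[:,1]):
        a=q[uv[:,1]==v]
        if len(a)>8: rows.append([a[:,0].mean(),(a[:,1].min()+a[:,1].max())/2,np.ptp(a[:,1])])
    rows=np.array(rows);f=np.polyfit(rows[3:-3,0],rows[3:-3,1],1)
    print(st[i],"slope deg",np.degrees(np.arctan(np.hypot(*co[:2]))).round(1),"dir yaw",np.degrees(np.arctan2(co[1],co[0])).round(1),"c0",c0.round(4),"res",r.std().round(3),"x range",q[:,0].min(),q[:,0].max(),"len along slope",(np.ptp(q[:,0])/np.cos(np.radians(28))).round(3),"width",np.median(rows[:,2]).round(3),"yaw line",np.degrees(np.arctan(f[0])).round(2),"y@.5,.55,.6",np.polyval(f,[.5,.55,.6]))
E
```

```text
[ 16 127 197] [ 16 135 178] [ 10 149  53] [ 13 163 103]
[ 284  140   88   78 2119] slope deg 27.9 dir yaw 3.9 c0 -0.2253 res 0.512 x range 0.4865475983186763 0.7012597468971588 len along slope 0.243 width 0.047 yaw line 14.2 y@.5,.55,.6 [-0.3193 -0.3067 -0.294 ]
[320 157  19  61 961] slope deg 28.2 dir yaw 6.5 c0 -0.2248 res 0.503 x range 0.48595016492012816 0.6548061776000743 len along slope 0.191 width 0.046 yaw line 0.72 y@.5,.55,.6 [-0.223  -0.2224 -0.2217]
[294 164  18  54 831] slope deg 28.2 dir yaw 0.1 c0 -0.2247 res 0.507 x range 0.4854169928756156 0.6350502652689181 len along slope 0.169 width 0.046 yaw line 0.14 y@.5,.55,.6 [-0.1425 -0.1423 -0.1422]Traceback (most recent call last):
  File "<stdin>", line 14, in <module>
    return umr_maximum(a, axis, None, out, keepdims, initial, where)
ValueError: zero-size array to reduction operation maximum which has no identity
```

```bash
cat > goto.py <<'E'
# python3 goto.py x y z toolx_yaw_deg tilt_deg : turn (tool rotvec /0.12) first, then shift in tool axes (/0.8)
import sys; from h import *; from station import monitor
x,y,z,yaw,tilt=map(float,sys.argv[1:]); s=monitor.sense()
T=R.from_euler("z",yaw-180,degrees=True)*R.from_euler("y",-tilt,degrees=True)*R.from_quat([0,1,0,0])
C=R.from_quat(s["tool_rot"]); tr=(C.inv()*T).as_rotvec()/.12; d=np.array([x,y,z])-s["tcp_pos"]
print("t",round(s["t"],2),"pos",s["tcp_pos"].round(4),"force",s["force"].round(1),"gap",round(s["finger_gap"],3),"grip",round(s["gripper_force"],1))
print("turn",tr.round(3),"shift(after turn)",(T.inv().apply(d)/.8).round(4),"world d mm",(d*1000).round(1))
E
python3 goto.py .489 .288 .09 174.3 0
python3 - <<'E'
from h import *; import pickle
s=pickle.load(open("pics/top0.pkl","rb"));hsv=cv2.cvtColor(s["pixels"],cv2.COLOR_RGB2HSV)
m=np.zeros(hsv.shape[:2],np.uint8);sl=np.s_[144:222,288:368];m[sl]=(hsv[sl][...,2]>135)&(hsv[sl][...,1]<150)
k,l,st,c=cv2.connectedComponentsWithStats(cv2.morphologyEx(m,cv2.MORPH_OPEN,np.ones((3,3))))
K=s["intrinsics"];Rm=R.from_quat(s["attitude"]).as_matrix();t=np.tan(np.radians(28));e=s["eye"]
for i in range(1,k):
    if st[i,4]<300: continue
    uv=np.argwhere(l==i)[:,::-1].astype(float)
    r=np.c_[(uv-K[:2,2])/[K[0,0],K[1,1]],np.ones(len(uv))]@Rm.T
    lam=(-.2248+t*e[0]-e[2])/(r[:,2]-t*r[:,0]);q=e+r*lam[:,None]
    ro=np.array([[a[:,0].mean(),(a[:,1].min()+a[:,1].max())/2] for v in np.unique(uv[:,1]) for a in [q[uv[:,1]==v]] if len(a)>8])
    f=np.polyfit(ro[4:-6,0],ro[4:-6,1],1);print(st[i],"yaw",np.degrees(f[0]).round(2),"y@.54",np.polyval(f,.54).round(4))
E
```

```text
t 0.1 pos [0.1813 0.5975 0.2444] force [-0.8  0.1 -0. ] gap 1.0 grip 0.0
turn [-0.016 -0.005 -1.627] shift(after turn) [-0.4212 -0.3467  0.193 ] world d mm [ 307.7 -309.5 -154.4]
[ 346  149   19   68 1045] yaw 0.23 y@.54 -0.3021
[320 157  18  60 902] yaw 0.89 y@.54 -0.2228
[295 165  16  52 791] yaw 1.32 y@.54 -0.1427
```

```bash
python3 -m pendant '[[[0,0,0,0,0,-0.81,0.6],[0,0,0,0,0,-0.81,0.6],[-0.042,-0.0347,0,0,0,0,0.6],[-0.042,-0.0347,0,0,0,0,0.6],[-0.042,-0.0347,0,0,0,0,0.6],[-0.042,-0.0347,0,0,0,0,0.6],[-0.042,-0.0347,0,0,0,0,0.6],[-0.042,-0.0347,0,0,0,0,0.6],[-0.042,-0.0347,0,0,0,0,0.6],[-0.042,-0.0347,0,0,0,0,0.6],[-0.042,-0.0347,0,0,0,0,0.6],[-0.042,-0.0347,0,0,0,0,0.6],[0,0,0.048,0,0,0,0.6],[0,0,0.048,0,0,0,0.6],[0,0,0.048,0,0,0,0.6],[0,0,0.048,0,0,0,0.6],[0,0,0,0,0,0,0.6]]]'; python3 goto.py .489 .288 .020 174.3 0
```

```text
t: 1.8
tcp_pos: [0.4841, 0.2865, 0.0867]
tool_rot: [0.05, 0.999, -0.002, -0.006]
force: [-1.5, -0.0, 0.4]
finger_gap: 0.597
gripper_force: 0.0
t 1.8 pos [0.4841 0.2865 0.0867] force [-1.5 -0.   0.4] gap 0.597 grip 0.0
turn [-0.044 -0.093 -0.011] shift(after turn) [-0.0059  0.0025  0.0834] world d mm [  4.9   1.5 -66.7]
```

```bash
python3 -m pendant '[[[0,0,0,0,0,0,0.6],[0,0,0,0,0,0,0.6]]]' >/dev/null;  python3 goto.py .489 .288 .020 174.3 0
```

```text
t 2.0 pos [0.4894 0.2887 0.0936] force [-0.6  0.6  0.9] gap 0.598 grip 0.0
turn [ 0.013  0.027 -0.006] shift(after turn) [ 0.0004 -0.0009  0.092 ] world d mm [ -0.4  -0.7 -73.6]
```

```bash
python3 -m pendant '[[[0,0,0.03,0,0,0,0.6],[0,0,0.03,0,0,0,0.6],[0,0,0.02,0,0,0,0.6],[0,0,0.01,0,0,0,0.6],[0,0,0,0,0,0,0.6],[0,0,0,0,0,0,0.6],[0,0,0,0,0,0,0.6]]]';  python3 goto.py .489 .288 .020 174.3 0
```

```text
t: 2.7
tcp_pos: [0.489, 0.2885, 0.0211]
tool_rot: [0.05, 0.999, 0.001, 0.001]
force: [-0.3, -0.8, 0.6]
finger_gap: 0.598
gripper_force: 0.0
t 2.7 pos [0.489  0.2885 0.0211] force [-0.3 -0.8  0.6] gap 0.598 grip 0.0
turn [ 0.01   0.021 -0.007] shift(after turn) [-0.0001 -0.0007  0.0014] world d mm [-0.  -0.5 -1.1]
```

```bash
python3 -m pendant '[[[0,0,0,0,0,0,0.1],[0,0,0,0,0,0,0.1],[0,0,0,0,0,0,0.1],[0,0,0,0,0,0,0.1],[0,0,0,0,0,0,0.1]]]' 50;  python3 goto.py .489 .288 .020 174.3 0
python3 - <<'E'
from station import eyes; import cv2
for n,sl in(("top",(slice(150,270),slice(120,260))),("scene",(slice(190,310),slice(250,410)))):
    s=eyes.snapshot(n);cv2.imwrite(f"pics/g1{n}.png",cv2.resize(s["pixels"][sl],None,fx=4,fy=4)[:,:,::-1])
E
```

```text
t: 3.2
tcp_pos: [0.4886, 0.2884, 0.0206]
tool_rot: [0.05, 0.999, 0.0, 0.001]
force: [-1.1, 0.1, 5.5]
finger_gap: 0.269
gripper_force: 49.9
t 3.2 pos [0.4886 0.2884 0.0206] force [-1.1  0.1  5.5] gap 0.269 grip 49.9
turn [ 0.006  0.011 -0.007] shift(after turn) [-0.0006 -0.0004  0.0007] world d mm [ 0.4 -0.4 -0.6]
```

View pics/g1scene.png

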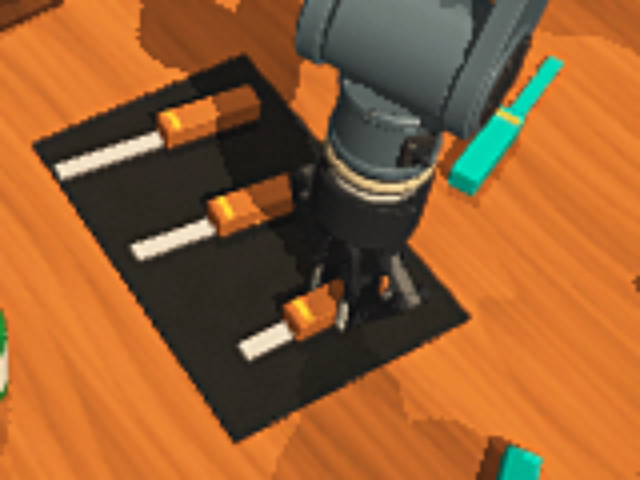

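Scene crop: the gripper holds the short chisel's handle at crop (340,310), with its blade at (265,345). The other two are undisturbed. Lift it.

```bash
python3 -m pendant '[[[0,0,-0.02,0,0,0,0.1],[0,0,-0.05,0,0,0,0.1],[0,0,-0.05,0,0,0,0.1],[0,0,-0.05,0,0,0,0.1],[0,0,-0.05,0,0,0,0.1],[0,0,0,0,0,0,0.1],[0,0,0,0,0,0,0.1],[0,0,0,0,0,0,0.1]]]';  python3 goto.py .5146 -.1423 .17 180.6 28
```

```text
t: 4.1
tcp_pos: [0.4868, 0.2877, 0.1944]
tool_rot: [0.05, 0.999, -0.001, -0.001]
force: [-0.3, 0.4, -1.1]
finger_gap: 0.268
gripper_force: 49.1
t 4.1 pos [0.4868 0.2877 0.1944] force [-0.3  0.4 -1.1] gap 0.268 grip 49.1
turn [-0.236 -4.093 -0.903] shift(after turn) [-0.0114 -0.5378  0.0406] world d mm [  27.8 -430.   -24.4]
```

```bash
python3 -m pendant '[[[0,0,0,-0.047,-0.819,-0.181,0.1],[0,0,0,-0.047,-0.819,-0.181,0.1],[0,0,0,-0.047,-0.819,-0.181,0.1],[0,0,0,-0.047,-0.819,-0.181,0.1],[0,0,0,-0.047,-0.819,-0.181,0.1],[0,-0.045,0,0,0,0,0.1],[0,-0.045,0,0,0,0,0.1],[0,-0.045,0,0,0,0,0.1],[0,-0.045,0,0,0,0,0.1],[0,-0.045,0,0,0,0,0.1],[0,-0.045,0,0,0,0,0.1],[0,-0.045,0,0,0,0,0.1],[0,-0.045,0,0,0,0,0.1],[0,-0.045,0,0,0,0,0.1],[0,-0.045,0,0,0,0,0.1],[0,-0.045,0,0,0,0,0.1],[-0.0114,-0.0428,0,0,0,0,0.1],[0,0,0.0406,0,0,0,0.1],[0,0,0,0,0,0,0.1],[0,0,0,0,0,0,0.1]]]'; python3 -m pendant '[[[0,0,0,0,0,0,0.1]]]'>/dev/null; python3 goto.py .5146 -.1423 .1242 180.6 28
python3 - <<'E'
from station import eyes; import cv2,pickle
for n,sl in(("top",(slice(130,250),slice(260,390))),("scene",(slice(120,230),slice(160,290)))):
    s=eyes.snapshot(n);pickle.dump(s,open(f"pics/b1{n}.pkl","wb"));cv2.imwrite(f"pics/b1{n}.png",cv2.resize(s["pixels"][sl],None,fx=4,fy=4)[:,:,::-1])
a=[cv2.imread(f"pics/b1{n}.png") for n in("top","scene")];a=[cv2.resize(i,(400,400)) for i in a]
cv2.imwrite("pics/b1.png",cv2.hconcat(a))
E
```

```text
t: 6.1
tcp_pos: [0.5145, -0.0794, 0.1699]
tool_rot: [-0.005, 0.973, 0.003, 0.232]
force: [-0.6, -0.2, -0.4]
finger_gap: 0.27
gripper_force: 49.3
t 6.2 pos [ 0.5148 -0.079   0.1713] force [ 0.9  0.3 -1.1] gap 0.27 grip 49.3
turn [ 0.016 -0.148 -0.003] shift(after turn) [ 0.0286 -0.0791  0.0515] world d mm [ -0.2 -63.3 -47.1]
```

View pics/b1.png

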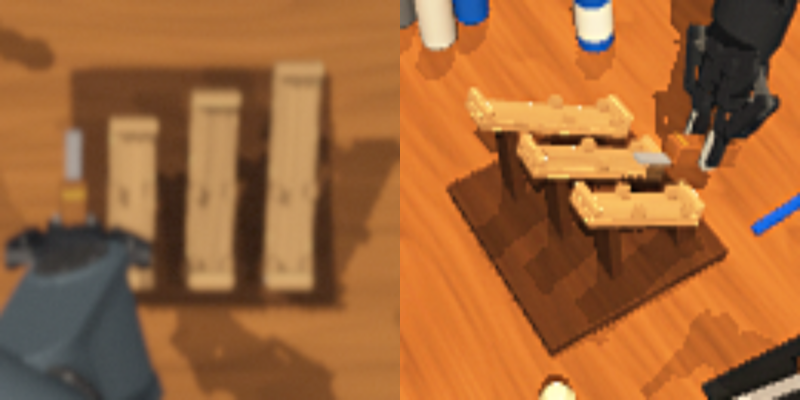

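The tool is still 63 mm short in y because the joint speed limit clipped some rows. The blade shows in the top crop at (73,155), left of the short bed at (133,200). I close the gap, then compare blade and bed in the same camera.

```bash
python3 -m pendant '[[[0.015,-0.02,0.008,0,-0.148,0,0.1],[0,-0.02,0.008,0,0,0,0.1],[0,-0.02,0,0,0,0,0.1],[0,-0.019,0,0,0,0,0.1],[0,0,0,0,0,0,0.1],[0,0,0,0,0,0,0.1],[0,0,0,0,0,0,0.1]]]'; python3 goto.py .5146 -.1423 .1242 180.6 28
cat > blade.py <<'E'
# lateral position of the held chisel's blade, top camera: cast onto the blade's own top plane
from h import *; from station import eyes,monitor; import pickle
st=monitor.sense();s=eyes.snapshot("top");pickle.dump(s,open("pics/last.pkl","wb"))
C=R.from_quat(st["tool_rot"]).as_matrix();n=-C[:,2];p0=st["tcp_pos"]-n*.0126
hsv=cv2.cvtColor(s["pixels"],cv2.COLOR_RGB2HSV);K=s["intrinsics"];Rm=R.from_quat(s["attitude"]).as_matrix()
uv=np.argwhere((hsv[...,1]<70)&(hsv[...,2]>95))[:,::-1].astype(float)
r=np.c_[(uv-K[:2,2])/[K[0,0],K[1,1]],np.ones(len(uv))]@Rm.T
q=s["eye"]+r*(((p0-s["eye"])@n)/(r@n))[:,None]
L=(q-st["tcp_pos"])@C;k=(-L[:,0]>.04)&(-L[:,0]<.16)&(abs(L[:,1])<.02);L=L[k]
print("blade px",k.sum(),uv[k].mean(0).round(),"along",(-L[:,0]).min().round(4),(-L[:,0]).max().round(4),"tool y mid",((L[:,1].min()+L[:,1].max())/2).round(4),"mean",L[:,1].mean().round(4),"world y at blade",q[k][:,1].mean().round(4),"slope deg",np.degrees(np.polyfit(-L[:,0],L[:,1],1)[0]).round(2))
print("width",np.ptp(L[:,1]))
E
python3 blade.py
```

```text
t: 7.0
tcp_pos: [0.522, -0.1389, 0.1709]
tool_rot: [-0.0, 0.974, -0.001, 0.228]
force: [-0.0, -0.2, -0.1]
finger_gap: 0.268
gripper_force: 49.3
t 7.0 pos [ 0.522  -0.1389  0.1709] force [-0.  -0.2 -0.1] gap 0.268 grip 49.3
turn [-0.063 -0.246 -0.071] shift(after turn) [ 0.0357 -0.0042  0.0472] world d mm [ -7.4  -3.4 -46.7]
blade px 53 [305. 174.] along 0.0459 0.0839 tool y mid -0.0005 mean -0.0005 world y at blade -0.1394 slope deg 1.35
width 0.00959459035153706
```

```bash
python3 -m pendant '[[[0,0,0,0,0,0,0.1],[0,0,0,0,0,0,0.1]]]'; python3 goto.py .5146 -.1423 .1242 180.6 28; python3 -c "
from station import monitor;s=monitor.sense();print(s['q'].round(3),s['qd'].round(3))"
```

```text
t: 7.25
tcp_pos: [0.5224, -0.1388, 0.1711]
tool_rot: [-0.0, 0.974, -0.002, 0.228]
force: [0.2, 0.2, -0.4]
finger_gap: 0.272
gripper_force: 49.3
t 7.25 pos [ 0.5224 -0.1388  0.1711] force [ 0.2  0.2 -0.4] gap 0.272 grip 49.3
turn [-0.065 -0.242 -0.064] shift(after turn) [ 0.0362 -0.0043  0.0471] world d mm [ -7.8  -3.5 -46.9]
[-0.602  0.449  2.032  0.765  0.367 -2.854] [ 0.     0.001 -0.004  0.    -0.002 -0.001]
```

Joint 6 is at its limit (-2.85), so this grasp direction cannot reach the cradle. I'll put the chisel back on the mat and regrasp it turned by half a turn, which leaves j6 around +0.3 at the cradle.

```bash
python3 goto.py .487 .288 .15 174.3 0
```

```text
t 7.25 pos [ 0.5224 -0.1388  0.1711] force [ 0.2  0.2 -0.4] gap 0.272 grip 49.3
turn [0.162 3.829 0.821] shift(after turn) [0.097  0.5265 0.0264] world d mm [-35.4 426.8 -21.1]
```

```bash
python3 -m pendant '[[[0,0,0,0.04,0.77,0.16,0.1],[0,0,0,0.04,0.77,0.16,0.1],[0,0,0,0.04,0.77,0.16,0.1],[0,0,0,0.04,0.77,0.16,0.1],[0,0,0,0,0.76,0.16,0.1],[0.008,0.04,0,0,0,0,0.1],[0.008,0.04,0,0,0,0,0.1],[0.008,0.04,0,0,0,0,0.1],[0.008,0.04,0,0,0,0,0.1],[0.008,0.04,0,0,0,0,0.1],[0.008,0.04,0,0,0,0,0.1],[0.008,0.04,0,0,0,0,0.1],[0.008,0.04,0,0,0,0,0.1],[0.008,0.04,0,0,0,0,0.1],[0.008,0.04,0,0,0,0,0.1],[0.008,0.04,0,0,0,0,0.1],[0.009,0.04,0,0,0,0,0.1],[0,0.04,0.026,0,0,0,0.1],[0,0,0,0,0,0,0.1],[0,0,0,0,0,0,0.1]]]'; python3 -m pendant '[[[0,0,0,0,0,0,0.1]]]'>/dev/null; python3 goto.py .487 .288 .0215 174.3 0
```

```text
t: 9.25
tcp_pos: [0.4803, 0.285, 0.1502]
tool_rot: [0.039, 0.999, 0.005, 0.027]
force: [0.2, -0.2, -0.3]
finger_gap: 0.268
gripper_force: 49.4
t 9.35 pos [0.481  0.2839 0.151 ] force [-0.6  0.7 -0.9] gap 0.271 grip 49.4
turn [0.102 0.459 0.153] shift(after turn) [-0.0069  0.0059  0.1618] world d mm [   6.     4.1 -129.5]
```

```bash
python3 -m pendant '[[[0,0,0,0.1,0.46,0.15,0.1],[-0.007,0.006,0.04,0,0,0,0.1],[0,0,0.05,0,0,0,0.1],[0,0,0.04,0,0,0,0.1],[0,0,0,0,0,0,0.1],[0,0,0,0,0,0,0.1],[0,0,0,0,0,0,0.1]]]' ; python3 goto.py .487 .288 .0215 174.3 0
```

```text
t: 10.05
tcp_pos: [0.4888, 0.2888, 0.0488]
tool_rot: [0.05, 0.999, 0.001, 0.002]
force: [-0.1, 0.7, -0.5]
finger_gap: 0.272
gripper_force: 49.4
t 10.05 pos [0.4888 0.2888 0.0488] force [-0.1  0.7 -0.5] gap 0.272 grip 49.4
turn [ 0.019  0.029 -0.002] shift(after turn) [ 0.0022 -0.0012  0.0342] world d mm [ -1.8  -0.8 -27.3]
```

```bash
python3 -m pendant '[[[0,0,0.02,0,0,0,0.1],[0,0,0.013,0,0,0,0.1],[0,0,0,0,0,0,0.1],[0,0,0,0,0,0,0.1],[0,0,0,0,0,0,0.6],[0,0,0,0,0,0,0.6],[0,0,0,0,0,0,0.6],[0,0,-0.04,0,0,0,0.6],[0,0,-0.04,0,0,0,0.6],[0,0,0,0,0,1,0.6],[0,0,0,0,0,1,0.6],[0,0,0,0,0,1,0.6],[0,0,0,0,0,1,0.6],[0,0,0,0,0,1,0.6],[0,0,0,0,0,1,0.6],[0,0,0,0,0,1,0.6],[0,0,0,0,0,1,0.6],[0,0,0,0,0,1,0.6],[0,0,0,0,0,1,0.6]]]' ; python3 -m pendant '[[[0,0,0,0,0,1,0.6],[0,0,0,0,0,1,0.6],[0,0,0,0,0,1,0.6],[0,0,0,0,0,1,0.6],[0,0,0,0,0,1,0.6],[0,0,0,0,0,1,0.6],[0,0,0,0,0,1,0.6],[0,0,0,0,0,1,0.6],[0,0,0,0,0,1,0.6],[0,0,0,0,0,1,0.6],[0,0,0,0,0,1,0.6],[0,0,0,0,0,1,0.6],[0,0,0,0,0,1,0.6],[0,0,0,0,0,1,0.6],[0,0,0,0,0,1,0.6],[0,0,0,0,0,1,0.6],[0,0,0,0,0,0.18,0.6],[0,0,0,0,0,0,0.6],[0,0,0,0,0,0,0.6]]]'; sed -i 's/tr=(C/T=T*R.from_euler("z",180,degrees=True); tr=(C/' goto.py; python3 goto.py .488 .288 .0205 174.3 0; python3 -c "
from station import monitor;s=monitor.sense();print(s['q'].round(3))"
```

```text
t: 11.95
tcp_pos: [0.4872, 0.2888, 0.0846]
tool_rot: [0.607, 0.795, 0.0, -0.0]
force: [0.4, -0.0, -0.5]
finger_gap: 0.599
gripper_force: 0.0
t: 13.85
tcp_pos: [0.4873, 0.2888, 0.0845]
tool_rot: [0.999, -0.049, 0.0, -0.0]
force: [-0.5, 0.1, -0.4]
finger_gap: 0.599
gripper_force: 0.0
t 13.85 pos [0.4873 0.2888 0.0845] force [-0.5  0.1 -0.4] gap 0.599 grip 0.0
turn [-0.006 -0.002  0.019] shift(after turn) [0.001  0.0009 0.08  ] world d mm [  0.7  -0.8 -64. ]
[3.370e-01 6.810e-01 1.706e+00 1.000e-03 7.530e-01 2.005e+00]
```

```bash
sed -i 's/-L\[:,0\]/L[:,0]/g' blade.py; python3 -m pendant '[[[0,0,0.04,0,0,0,0.6],[0,0,0.03,0,0,0,0.6],[0,0,0.01,0,0,0,0.6],[0,0,0,0,0,0,0.6],[0,0,0,0,0,0,0.6],[0,0,0,0,0,0,0.1],[0,0,0,0,0,0,0.1],[0,0,0,0,0,0,0.1],[0,0,0,0,0,0,0.1],[0,0,0,0,0,0,0.1]]]' 50 ; python3 goto.py .488 .288 .0205 174.3 0;  python3 -m pendant '[[[0,0,-0.02,0,0,0,0.1],[0,0,-0.05,0,0,0,0.1],[0,0,-0.05,0,0,0,0.1],[0,0,-0.05,0,0,0,0.1],[0,0,-0.05,0,0,0,0.1],[0,0,0,0,0,0,0.1],[0,0,0,0,0,0,0.1]]]'; python3 goto.py .5146 -.1423 .1242 180.6 28
```

```text
t: 14.85
tcp_pos: [0.4882, 0.2892, 0.0218]
tool_rot: [0.999, -0.049, 0.001, -0.001]
force: [-0.2, 0.6, 5.2]
finger_gap: 0.272
gripper_force: 50.0
t 14.85 pos [0.4882 0.2892 0.0218] force [-0.2  0.6  5.2] gap 0.272 grip 50.0
turn [-0.015 -0.021  0.006] shift(after turn) [-0.0001  0.0015  0.0016] world d mm [-0.2 -1.2 -1.3]
t: 15.55
tcp_pos: [0.4874, 0.2888, 0.1976]
tool_rot: [0.999, -0.049, 0.001, -0.001]
force: [-0.0, -0.7, -1.1]
finger_gap: 0.269
gripper_force: 49.2
t 15.55 pos [0.4874 0.2888 0.1976] force [-0.  -0.7 -1.1] gap 0.269 grip 49.2
turn [ 0.21   4.048 -0.895] shift(after turn) [-0.0181  0.5392  0.0943] world d mm [  27.2 -431.1  -73.4]
```

```bash
python3 -m pendant '[[[0,0,0,0,0,-0.895,0.1],[0,0.04,0,0,0,0,0.1],[0,0.04,0,0,0,0,0.1],[0,0.04,0,0,0,0,0.1],[0,0.04,0,0,0,0,0.1],[0,0.04,0,0,0,0,0.1],[0,0.04,0,0,0,0,0.1],[0,0.04,0,0,0,0,0.1],[0,0.04,0,0,0,0,0.1],[0,0.04,0,0,0,0,0.1],[0,0.04,0,0,0,0,0.1],[0,0.04,0,0,0,0,0.1],[0,0.04,0,0,0,0,0.1],[0.02,0.04,0,0,0,0,0.1],[0.01,0.02,0,0,0,0,0.1],[0,0,0,0,0.6,0,0.1],[0,0,0,0,0.6,0,0.1],[0,0,0,0,0.6,0,0.1],[0,0,0,0,0.6,0,0.1],[0,0,0,0,0.6,0,0.1]]]';python3 -m pendant '[[[0,0,0,0,0.6,0,0.1],[0,0,0,0,0.48,0,0.1],[0,0,0,0,0,0,0.1],[0,0,0,0,0,0,0.1],[0,0,0,0,0,0,0.1]]]'>/dev/null; python3 goto.py .5146 -.1423 .1242 180.6 28; python3 blade.py;python3 -c "
from station import monitor;s=monitor.sense();print(s['q'].round(3))"
```

```text
t: 17.55
tcp_pos: [0.5141, -0.1419, 0.1951]
tool_rot: [0.984, 0.004, 0.179, -0.002]
force: [0.7, 0.5, -0.4]
finger_gap: 0.269
gripper_force: 49.3
t 18.05 pos [ 0.5155 -0.143   0.1961] force [ 0.6  0.2 -0.9] gap 0.271 grip 49.3
turn [ 0.    -0.005 -0.01 ] shift(after turn) [-0.0432 -0.0009  0.0788] world d mm [ -0.9   0.7 -71.9]
blade px 59 [307. 174.] along 0.0433 0.0838 tool y mid 0.0011 mean 0.0003 world y at blade -0.1428 slope deg -0.19
width 0.01150879010209787
[-0.636  0.393  2.04   0.775  0.417  0.255]
```

```bash
python3 -m pendant '[[[-0.0216,0,0,0,0,0,0.1],[-0.0216,0,0.02,0,0,0,0.1],[0,0,0.04,0,0,0,0.1],[0,0,0.04,0,0,0,0.1],[0,0,0.0188,0,0,0,0.1],[0,0,0,0,0,0,0.1],[0,0,0,0,0,0,0.1],[0,0,0,0,0,0,0.1]]]'; python3 goto.py .5381 -.1427 .0801 180.6 28; python3 blade.py; python3 - <<'E'
import pickle,cv2; from station import eyes
s=pickle.load(open("pics/last.pkl","rb"));b=eyes.snapshot("scene")
cv2.imwrite("pics/c1.png",cv2.hconcat([cv2.resize(s["pixels"][140:240,265:365],(400,400),interpolation=2),cv2.resize(b["pixels"][130:230,170:270],(400,400),interpolation=2)])[:,:,::-1])
E
```

```text
t: 18.9
tcp_pos: [0.5293, -0.1429, 0.0969]
tool_rot: [0.97, 0.004, 0.243, -0.001]
force: [0.4, 0.0, -0.3]
finger_gap: 0.267
gripper_force: 49.3
t 18.9 pos [ 0.5293 -0.1429  0.0969] force [ 0.4  0.  -0.3] gap 0.267 grip 49.3
turn [ 0.006 -0.018 -0.01 ] shift(after turn) [-0.0002 -0.0001  0.0237] world d mm [  8.8   0.2 -16.8]
blade px 49 [303. 177.] along 0.0442 0.0846 tool y mid -0.0064 mean -0.0005 world y at blade -0.1418 slope deg 1.87
width 0.024229862104464546
```

View pics/c1.png

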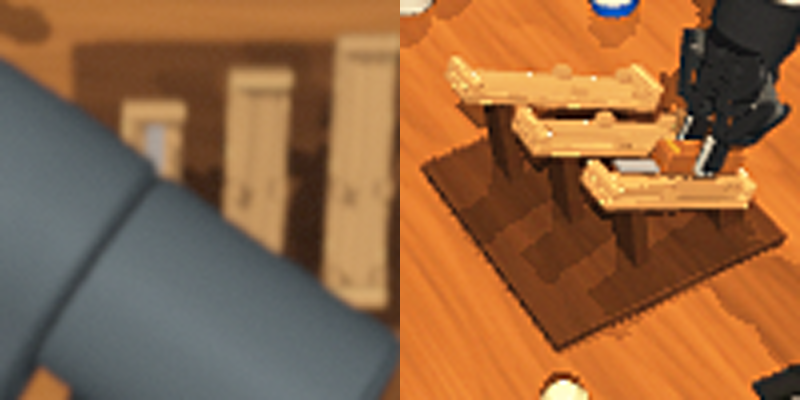

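The blade sits centred over the short bed: top crop blade at (155,150) against bed edges at 123 and 183. Lower it gently.

```bash
python3 -m pendant '[[[0,0,0.008,0,0,0,0.1],[0,0,0.008,0,0,0,0.1],[0,0,0.004,0,0,0,0.1],[0,0,0,0,0,0,0.1],[0,0,0,0,0,0,0.1]]]'; python3 goto.py .5381 -.1427 .0801 180.6 28; python3 -m pendant '[[[0,0,0.002,0,0,0,0.1],[0,0,0.002,0,0,0,0.1],[0,0,0,0,0,0,0.1],[0,0,0,0,0,0,0.1]]]'; python3 goto.py .5381 -.1427 .0801 180.6 28
```

```text
t: 19.5
tcp_pos: [0.5366, -0.1429, 0.0823]
tool_rot: [0.97, 0.004, 0.243, -0.001]
force: [-0.0, 0.5, -0.9]
finger_gap: 0.269
gripper_force: 49.3
t 19.5 pos [ 0.5366 -0.1429  0.0823] force [-0.   0.5 -0.9] gap 0.269 grip 49.3
turn [ 0.005 -0.013 -0.017] shift(after turn) [ 0.0003 -0.0002  0.0033] world d mm [ 1.5  0.2 -2.2]
t: 19.9
tcp_pos: [0.5375, -0.1428, 0.0807]
tool_rot: [0.97, 0.004, 0.243, -0.001]
force: [-7.7, -0.2, 14.8]
finger_gap: 0.273
gripper_force: 51.5
t 19.9 pos [ 0.5375 -0.1428  0.0807] force [-7.7 -0.2 14.8] gap 0.273 grip 51.5
turn [ 0.013 -0.02  -0.019] shift(after turn) [ 0.0003 -0.0001  0.001 ] world d mm [ 0.6  0.1 -0.6]
```

It touched down at the nominal bed height, not on the cheeks. Slide it down to the foot stop.

```bash
python3 -m pendant '[[[-0.002,0,-0.0012,0,0,0,0.1],[-0.002,0,0,0,0,0,0.1],[0,0,0,0,0,0,0.1],[0,0,0,0,0,0,0.1]]]'; python3 -m pendant '[[[-0.002,0,0,0,0,0,0.1],[0,0,0,0,0,0,0.1],[0,0,0,0,0,0,0.1]]]'; python3 -m pendant '[[[-0.002,0,0,0,0,0,0.1],[0,0,0,0,0,0,0.1],[0,0,0,0,0,0,0.1]]]';
```

```text
t: 20.3
tcp_pos: [0.536, -0.143, 0.0799]
tool_rot: [0.97, 0.004, 0.244, -0.001]
force: [-2.3, 0.9, 10.7]
finger_gap: 0.266
gripper_force: 50.8
t: 20.6
tcp_pos: [0.5357, -0.1431, 0.0798]
tool_rot: [0.969, 0.004, 0.246, -0.001]
force: [-0.6, 1.5, 12.1]
finger_gap: 0.27
gripper_force: 50.7
t: 20.9
tcp_pos: [0.5345, -0.1432, 0.0791]
tool_rot: [0.969, 0.004, 0.246, -0.001]
force: [0.3, 0.9, 12.0]
finger_gap: 0.272
gripper_force: 50.8
```

```bash
python3 -m pendant '[[[-0.002,0,-0.0004,0,0,0,0.1],[0,0,0,0,0,0,0.1],[0,0,0,0,0,0,0.1]]]'; python3 -m pendant '[[[-0.002,0,0,0,0,0,0.1],[0,0,0,0,0,0,0.1],[0,0,0,0,0,0,0.1]]]'; python3 -m pendant '[[[-0.002,0,0,0,0,0,0.1],[0,0,0,0,0,0,0.1],[0,0,0,0,0,0,0.1]]]';
```

```text
t: 21.2
tcp_pos: [0.5333, -0.1434, 0.0785]
tool_rot: [0.969, 0.004, 0.246, -0.001]
force: [1.6, 0.5, 9.8]
finger_gap: 0.27
gripper_force: 50.4
t: 21.5
tcp_pos: [0.5332, -0.1435, 0.0785]
tool_rot: [0.969, 0.005, 0.248, -0.002]
force: [4.3, 1.1, 11.6]
finger_gap: 0.267
gripper_force: 50.5
t: 21.8
tcp_pos: [0.5332, -0.1435, 0.0785]
tool_rot: [0.968, 0.005, 0.249, -0.002]
force: [6.3, 2.2, 13.9]
finger_gap: 0.266
gripper_force: 50.6
```

```bash
python3 -m pendant '[[[-0.002,0,0,0,0,0,0.1],[0,0,0,0,0,0,0.1],[0,0,0,0,0,0,0.1]]]'; python3 -m pendant '[[[0,0,0,0,0,0,0.4],[0,0,0,0,0,0,0.4],[0,0,0,0,0,0,0.4]]]';  python3 -m pendant '[[[0,0,-0.02,0,0,0,0.4],[0,0,-0.04,0,0,0,0.4],[0,0,-0.04,0,0,0,0.4],[0,0,-0.04,0,0,0,0.4],[0,0,0,0,-0.8,0,0.6],[0,0,0,0,-0.8,0,0.6],[0,0,0,0,-0.8,0,0.6],[0,0,0,0,-0.8,0,0.6],[0,0,0,0,-0.85,0,0.6],[0,0,0,0,0,0,0.6],[0,0,0,0,0,0,0.6],[0,0,0,0,0,0,0.6]]]'; python3 goto.py .480 .1876 .09 169.2 0
```

```text
t: 22.1
tcp_pos: [0.5331, -0.1435, 0.0786]
tool_rot: [0.968, 0.005, 0.251, -0.002]
force: [7.9, 3.0, 16.7]
finger_gap: 0.267
gripper_force: 50.7
t: 22.4
tcp_pos: [0.5257, -0.1426, 0.0737]
tool_rot: [0.97, 0.004, 0.242, -0.002]
force: [-1.2, -0.0, 0.3]
finger_gap: 0.402
gripper_force: 0.0
t: 23.6
tcp_pos: [0.4742, -0.1375, 0.1717]
tool_rot: [0.998, 0.009, 0.056, -0.011]
force: [-1.1, -0.5, -0.8]
finger_gap: 0.601
gripper_force: 0.0
t 23.6 pos [ 0.4742 -0.1375  0.1717] force [-1.1 -0.5 -0.8] gap 0.601 grip 0.0
turn [-0.266 -0.916  1.723] shift(after turn) [-0.069  -0.4005  0.1021] world d mm [  5.8 325.1 -81.7]
```

```bash
python3 -m pendant '[[[0,0,0,-0.13,-0.46,0.86,0.6],[0,0,0,-0.13,-0.46,0.86,0.6],[-0.007,-0.04,0,0,0,0,0.6],[-0.007,-0.04,0,0,0,0,0.6],[-0.007,-0.04,0,0,0,0,0.6],[-0.007,-0.04,0,0,0,0,0.6],[-0.007,-0.04,0,0,0,0,0.6],[-0.007,-0.04,0,0,0,0,0.6],[-0.007,-0.04,0,0,0,0,0.6],[-0.007,-0.04,0,0,0,0,0.6],[-0.007,-0.04,0,0,0,0,0.6],[-0.006,-0.04,0,0,0,0,0.6],[0,0,0.05,0,0,0,0.6],[0,0,0.05,0,0,0,0.6],[0,0,0,0,0,0,0.6],[0,0,0,0,0,0,0.6],[0,0,0,0,0,0,0.6]]]'; python3 goto.py .480 .1876 .0205 169.2 0
python3 - <<'E'
import cv2,pickle; from station import eyes
s=eyes.snapshot("top");pickle.dump(s,open("pics/d1.pkl","wb"));b=eyes.snapshot("scene")
cv2.imwrite("pics/d1.png",cv2.hconcat([cv2.resize(s["pixels"][145:225,285:365],(400,400),interpolation=2),cv2.resize(b["pixels"][140:220,180:260],(400,400),interpolation=2)])[:,:,::-1])
E
```

```text
t: 25.3
tcp_pos: [0.4822, 0.186, 0.0936]
tool_rot: [0.996, -0.094, 0.002, 0.0]
force: [-0.2, -0.1, -0.0]
finger_gap: 0.6
gripper_force: 0.0
t 25.3 pos [0.4822 0.186  0.0936] force [-0.2 -0.1 -0. ] gap 0.6 grip 0.0
turn [ 0.    -0.03  -0.002] shift(after turn) [-0.0031 -0.0015  0.0914] world d mm [ -2.2   1.6 -73.1]
```

View pics/d1.png

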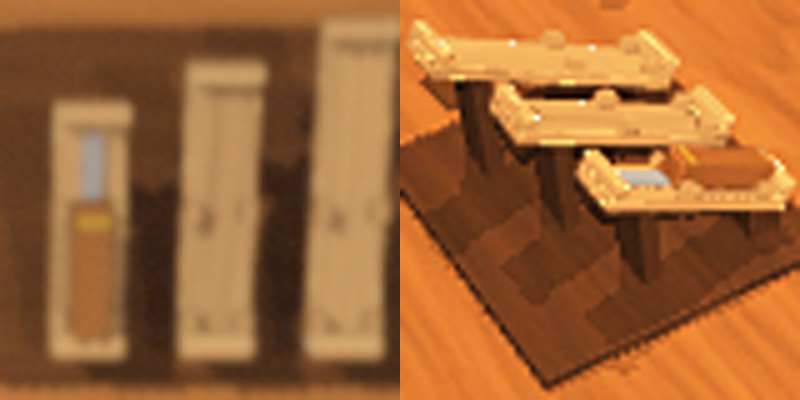

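The short chisel lies centred between the cheeks: top crop handle at (92,270), butt against the foot stop at (90,345), and about 5 mm of bed free at the head stop. Now the mid one.

```bash
python3 -m pendant '[[[-0.003,-0.0015,0.04,0,0,0,0.6],[0,0,0.04,0,0,0,0.6],[0,0,0.0114,0,0,0,0.6],[0,0,0,0,0,0,0.6],[0,0,0,0,0,0,0.6],[0,0,0,0,0,0,0.1],[0,0,0,0,0,0,0.1],[0,0,0,0,0,0,0.1],[0,0,0,0,0,0,0.1],[0,0,0,0,0,0,0.1]]]' 50; python3 goto.py .480 .1876 .0205 169.2 0;  python3 -m pendant '[[[0,0,-0.02,0,0,0,0.1],[0,0,-0.05,0,0,0,0.1],[0,0,-0.05,0,0,0,0.1],[0,0,-0.05,0,0,0,0.1],[0,0,-0.05,0,0,0,0.1],[0,0,0,0,0,-0.85,0.1],[0,0,0,0,0,-0.85,0.1],[0,0,0,0,0,0,0.1],[0,0,0,0,0,0,0.1],[0,0,0,0,0,0,0.1]]]'; python3 goto.py .5155 -.2225 .196 180.6 0
```

```text
t: 26.4
tcp_pos: [0.4803, 0.188, 0.0204]
tool_rot: [0.996, -0.094, 0.002, 0.0]
force: [-0.4, -0.5, 6.6]
finger_gap: 0.269
gripper_force: 50.2
t 26.4 pos [0.4803 0.188  0.0204] force [-0.4 -0.5  6.6] gap 0.269 grip 50.2
turn [ 0.002 -0.032  0.006] shift(after turn) [-0.0003  0.0005 -0.0001] world d mm [-0.3 -0.4  0.1]
t: 27.4
tcp_pos: [0.4788, 0.188, 0.1947]
tool_rot: [1.0, 0.007, 0.0, 0.001]
force: [0.7, -0.8, -0.9]
finger_gap: 0.27
gripper_force: 49.3
t 27.4 pos [0.4788 0.188  0.1947] force [ 0.7 -0.8 -0.9] gap 0.27 grip 49.3
turn [ 0.013 -0.001  0.036] shift(after turn) [ 0.0405  0.5136 -0.0016] world d mm [  36.7 -410.5    1.3]
```

```bash
python3 -m pendant '[[[0.003,0.0395,0,0,0,0,0.1],[0.003,0.0395,0,0,0,0,0.1],[0.003,0.0395,0,0,0,0,0.1],[0.003,0.0395,0,0,0,0,0.1],[0.003,0.0395,0,0,0,0,0.1],[0.003,0.0395,0,0,0,0,0.1],[0.003,0.0395,0,0,0,0,0.1],[0.003,0.0395,0,0,0,0,0.1],[0.003,0.0395,0,0,0,0,0.1],[0.003,0.0395,0,0,0,0,0.1],[0.003,0.0395,0,0,0,0,0.1],[0.003,0.0395,0,0,0,0,0.1],[0.004,0.0395,0,0,0,0.036,0.1],[0,0,0,0,0.582,0,0.1],[0,0,0,0,0.582,0,0.1],[0,0,0,0,0.582,0,0.1],[0,0,0,0,0.582,0,0.1],[0,0,0,0,0.582,0,0.1],[0,0,0,0,0.582,0,0.1],[0,0,0,0,0.58,0,0.1]]]';python3 -m pendant '[[[0,0,0,0,0,0,0.1],[0,0,0,0,0,0,0.1],[0,0,0,0,0,0,0.1]]]'>/dev/null; python3 goto.py .5293 -.2225 .0965 180.6 28; python3 blade.py
```

```text
t: 29.4
tcp_pos: [0.5176, -0.2222, 0.1954]
tool_rot: [0.97, 0.005, 0.243, -0.001]
force: [0.9, -0.9, -1.8]
finger_gap: 0.266
gripper_force: 49.4
t 29.7 pos [ 0.5185 -0.2226  0.1958] force [-0.1 -0.2 -1.4] gap 0.269 grip 49.4
turn [ 0.009 -0.005  0.021] shift(after turn) [-0.0463  0.      0.116 ] world d mm [ 10.8   0.1 -99.3]
blade px 119 [335. 169.] along 0.0439 0.1072 tool y mid 0.0012 mean 0.001 world y at blade -0.2227 slope deg 0.42
width 0.014515978511690768
```

```bash
python3 -m pendant '[[[-0.0225,-0.0006,0,0,0,0.02,0.1],[-0.0225,0,0.02,0,0,0,0.1],[0,0,0.04,0,0,0,0.1],[0,0,0.04,0,0,0,0.1],[0,0,0.026,0,0,0,0.1],[0,0,0.01,0,0,0,0.1],[0,0,0,0,0,0,0.1],[0,0,0,0,0,0,0.1],[0,0,0,0,0,0,0.1]]]'; python3 goto.py .5381 -.2222 .0801 180.6 28;  python3 -m pendant '[[[0,0,0.002,0,0,0,0.1],[0,0,0.001,0,0,0,0.1],[0,0,0,0,0,0,0.1],[0,0,0,0,0,0,0.1]]]'; python3 goto.py .5381 -.2222 .0801 180.6 28; python3 blade.py
```

```text
t: 30.65
tcp_pos: [0.5375, -0.2218, 0.0833]
tool_rot: [0.97, 0.005, 0.243, -0.001]
force: [1.1, 0.3, -0.9]
finger_gap: 0.267
gripper_force: 49.4
t 30.65 pos [ 0.5375 -0.2218  0.0833] force [ 1.1  0.3 -0.9] gap 0.267 grip 49.4
turn [ 0.011 -0.014  0.001] shift(after turn) [-0.0012  0.0005  0.004 ] world d mm [ 0.6 -0.4 -3.2]
t: 31.05
tcp_pos: [0.5383, -0.2217, 0.0807]
tool_rot: [0.97, 0.005, 0.242, -0.001]
force: [0.2, -0.1, -0.1]
finger_gap: 0.268
gripper_force: 49.4
t 31.05 pos [ 0.5383 -0.2217  0.0807] force [ 0.2 -0.1 -0.1] gap 0.268 grip 49.4
turn [ 0.007 -0.009 -0.004] shift(after turn) [-0.0005  0.0007  0.0005] world d mm [-0.2 -0.5 -0.6]
blade px 144 [328. 176.] along 0.0427 0.1053 tool y mid -0.0014 mean -0.003 world y at blade -0.218 slope deg 0.53
width 0.037202931163068345
```

```bash
python3 -m pendant '[[[0,0,0.001,0,0,0,0.1],[0,0,0,0,0,0,0.1],[0,0,0,0,0,0,0.1]]]'; python3 -m pendant '[[[-0.002,0,0,0,0,0,0.1],[-0.002,0,0,0,0,0,0.1],[0,0,0,0,0,0,0.1],[0,0,0,0,0,0,0.1]]]'; python3 -m pendant '[[[-0.002,0,0,0,0,0,0.1],[0,0,0,0,0,0,0.1],[0,0,0,0,0,0,0.1]]]';python3 -m pendant '[[[-0.002,0,0,0,0,0,0.1],[0,0,0,0,0,0,0.1],[0,0,0,0,0,0,0.1]]]'
```

```text
t: 31.4
tcp_pos: [0.5387, -0.2216, 0.0798]
tool_rot: [0.97, 0.005, 0.242, -0.001]
force: [0.1, 0.3, -1.2]
finger_gap: 0.272
gripper_force: 49.5
t: 31.8
tcp_pos: [0.5356, -0.2216, 0.0782]
tool_rot: [0.97, 0.005, 0.242, -0.001]
force: [-2.0, 0.1, -0.5]
finger_gap: 0.27
gripper_force: 49.5
t: 32.1
tcp_pos: [0.535, -0.2217, 0.0779]
tool_rot: [0.97, 0.005, 0.243, -0.001]
force: [2.3, -0.1, 1.0]
finger_gap: 0.272
gripper_force: 49.5
t: 32.4
tcp_pos: [0.5349, -0.2217, 0.078]
tool_rot: [0.97, 0.005, 0.244, -0.001]
force: [5.1, 1.1, 2.7]
finger_gap: 0.269
gripper_force: 49.6
```

It has reached the stop, with the bed still a hair below. Press down, push again, release.

```bash
python3 -m pendant '[[[0,0,0.001,0,0,0,0.1],[0,0,0.001,0,0,0,0.1],[0,0,0,0,0,0,0.1],[0,0,0,0,0,0,0.1]]]'; python3 -m pendant '[[[-0.002,0,0,0,0,0,0.1],[-0.002,0,0,0,0,0,0.1],[0,0,0,0,0,0,0.1],[0,0,0,0,0,0,0.1]]]'
```

```text
t: 32.8
tcp_pos: [0.5351, -0.2218, 0.0776]
tool_rot: [0.97, 0.005, 0.245, -0.001]
force: [0.3, 2.3, 14.1]
finger_gap: 0.268
gripper_force: 51.2
t: 33.2
tcp_pos: [0.535, -0.2218, 0.0776]
tool_rot: [0.969, 0.005, 0.247, -0.001]
force: [6.4, 3.8, 16.8]
finger_gap: 0.266
gripper_force: 51.0
```

```bash
python3 -m pendant '[[[0,0,0,0,0,0,0.4],[0,0,0,0,0,0,0.4],[0,0,0,0,0,0,0.4],[0,0,-0.02,0,0,0,0.4],[0,0,-0.04,0,0,0,0.4],[0,0,-0.04,0,0,0,0.4],[0,0,-0.04,0,0,0,0.4],[0,0,0,0,-0.6,0,0.6],[0,0,0,0,-0.6,0,0.6],[0,0,0,0,-0.6,0,0.6],[0,0,0,0,-0.6,0,0.6],[0,0,0,0,-0.6,0,0.6],[0,0,0,0,-0.6,0,0.6],[0,0,0,0,-0.46,0,0.6],[0,0,0,0,0,0,0.6],[0,0,0,0,0,0,0.6],[0,0,0,0,0,0,0.6]]]'; python3 goto.py .460 .0965 .1 168.9 0
```

```text
t: 34.9
tcp_pos: [0.4774, -0.2214, 0.1721]
tool_rot: [1.0, 0.005, 0.005, -0.001]
force: [0.0, -0.4, -0.9]
finger_gap: 0.599
gripper_force: 0.0
t 34.9 pos [ 0.4774 -0.2214  0.1721] force [ 0.  -0.4 -0.9] gap 0.599 grip 0.0
turn [-0.026 -0.078  1.698] shift(after turn) [-0.0978 -0.3857  0.0901] world d mm [-17.4 317.9 -72.1]
```

```bash
python3 -m pendant '[[[0,0,0,0,-0.04,0.85,0.6],[0,0,0,0,-0.04,0.85,0.6],[-0.0098,-0.0386,0,0,0,0,0.6],[-0.0098,-0.0386,0,0,0,0,0.6],[-0.0098,-0.0386,0,0,0,0,0.6],[-0.0098,-0.0386,0,0,0,0,0.6],[-0.0098,-0.0386,0,0,0,0,0.6],[-0.0098,-0.0386,0,0,0,0,0.6],[-0.0098,-0.0386,0,0,0,0,0.6],[-0.0098,-0.0386,0,0,0,0,0.6],[-0.0098,-0.0386,0,0,0,0,0.6],[-0.0098,-0.0386,0,0,0,0,0.6],[0,0,0.045,0,0,0,0.6],[0,0,0.045,0,0,0,0.6],[0,0,0,0,0,0,0.6],[0,0,0,0,0,0,0.6],[0,0,0,0,0,0,0.6]]]'; python3 goto.py .460 .0965 .0205 168.9 0
python3 - <<'E'
import cv2,pickle; from station import eyes
s=eyes.snapshot("top");b=eyes.snapshot("scene")
cv2.imwrite("pics/d2.png",cv2.hconcat([cv2.resize(s["pixels"][145:225,285:365],(400,400),interpolation=2),cv2.resize(b["pixels"][140:220,180:260],(400,400),interpolation=2)])[:,:,::-1])
E
```

```text
t: 36.6
tcp_pos: [0.4617, 0.096, 0.1026]
tool_rot: [0.995, -0.097, 0.002, -0.001]
force: [-0.4, 0.3, 0.7]
finger_gap: 0.598
gripper_force: 0.0
t 36.6 pos [0.4617 0.096  0.1026] force [-0.4  0.3  0.7] gap 0.598 grip 0.0
turn [-0.021 -0.025 -0.004] shift(after turn) [-0.0022 -0.0002  0.1026] world d mm [ -1.7   0.5 -82.1]
```

View pics/d2.png

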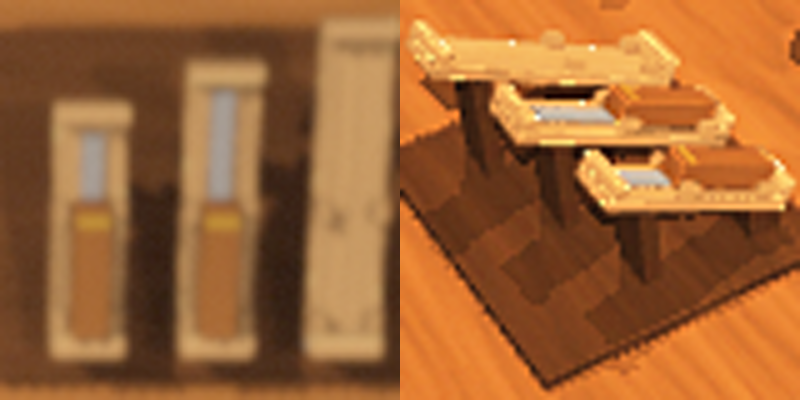

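The mid chisel is home as well: top crop handle at (219,270), butt at the stop at (218,345), level with the short one. Now the long one.

```bash
python3 -m pendant '[[[-0.002,0,0.045,0,0,0,0.6],[0,0,0.045,0,0,0,0.6],[0,0,0.0126,0,0,0,0.6],[0,0,0,0,0,0,0.6],[0,0,0,0,0,0,0.6],[0,0,0,0,0,0,0.1],[0,0,0,0,0,0,0.1],[0,0,0,0,0,0,0.1],[0,0,0,0,0,0,0.1],[0,0,0,0,0,0,0.1]]]' 50; python3 goto.py .460 .0965 .0205 168.9 0;  python3 -m pendant '[[[0,0,-0.02,0,0,0,0.1],[0,0,-0.05,0,0,0,0.1],[0,0,-0.05,0,0,0,0.1],[0,0,-0.05,0,0,0,0.1],[0,0,-0.05,0,0,0,0.1],[0,0,0,0,0,-0.85,0.1],[0,0,0,0,0,-0.85,0.1],[0,0,0,0,0,0,0.1],[0,0,0,0,0,0,0.1],[0,0,0,0,0,0,0.1]]]'; python3 goto.py .5185 -.302 .196 180.6 0
```

```text
t: 37.7
tcp_pos: [0.4603, 0.0969, 0.0207]
tool_rot: [0.995, -0.097, 0.002, -0.001]
force: [-0.3, -1.2, 6.9]
finger_gap: 0.267
gripper_force: 50.4
t 37.7 pos [0.4603 0.0969 0.0207] force [-0.3 -1.2  6.9] gap 0.267 grip 50.4
turn [-0.021 -0.029  0.003] shift(after turn) [-0.0003  0.0006  0.0002] world d mm [-0.3 -0.4 -0.2]
t: 38.7
tcp_pos: [0.4589, 0.0966, 0.1951]
tool_rot: [1.0, 0.005, 0.0, -0.001]
force: [-0.5, 0.6, -2.0]
finger_gap: 0.263
gripper_force: 49.4
t 38.7 pos [0.4589 0.0966 0.1951] force [-0.5  0.6 -2. ] gap 0.263 grip 49.4
turn [-0.016 -0.003 -0.011] shift(after turn) [ 0.0692  0.499  -0.0012] world d mm [  59.6 -398.6    0.9]
```

```bash
python3 -m pendant '[[[0.0053,0.0384,0,0,0,0,0.1],[0.0053,0.0384,0,0,0,0,0.1],[0.0053,0.0384,0,0,0,0,0.1],[0.0053,0.0384,0,0,0,0,0.1],[0.0053,0.0384,0,0,0,0,0.1],[0.0053,0.0384,0,0,0,0,0.1],[0.0053,0.0384,0,0,0,0,0.1],[0.0053,0.0384,0,0,0,0,0.1],[0.0053,0.0384,0,0,0,0,0.1],[0.0053,0.0384,0,0,0,0,0.1],[0.0053,0.0384,0,0,0,0,0.1],[0.0053,0.0384,0,0,0,0,0.1],[0.0053,0.0384,0,0,0,0,0.1],[0,0,0,0,0.582,0,0.1],[0,0,0,0,0.582,0,0.1],[0,0,0,0,0.582,0,0.1],[0,0,0,0,0.582,0,0.1],[0,0,0,0,0.582,0,0.1],[0,0,0,0,0.582,0,0.1],[0,0,0,0,0.58,0,0.1]]]';python3 -m pendant '[[[0,0,0,0,0,0,0.1],[0,0,0,0,0,0,0.1],[0,0,0,0,0,0,0.1]]]'>/dev/null; python3 goto.py .5293 -.302 .0965 180.6 28; python3 blade.py
```

```text
t: 40.7
tcp_pos: [0.5183, -0.3021, 0.1942]
tool_rot: [0.97, 0.004, 0.243, -0.002]
force: [0.6, 1.0, -0.8]
finger_gap: 0.273
gripper_force: 49.5
t 41.0 pos [ 0.5192 -0.3025  0.1946] force [ 0.1 -0.  -1.1] gap 0.27 grip 49.5
turn [-0.011 -0.004 -0.003] shift(after turn) [-0.0464 -0.0006  0.1143] world d mm [ 10.1   0.5 -98.1]
blade px 157 [364. 165.] along 0.044 0.1328 tool y mid 0.0009 mean 0.0005 world y at blade -0.3022 slope deg -0.76
width 0.01471019792126143
```

```bash
python3 -m pendant '[[[-0.0225,-0.0008,0,0,0,0,0.1],[-0.0228,0,0.02,0,0,0,0.1],[0,0,0.04,0,0,0,0.1],[0,0,0.04,0,0,0,0.1],[0,0,0.026,0,0,0,0.1],[0,0,0.01,0,0,0,0.1],[0,0,0,0,0,0,0.1],[0,0,0,0,0,0,0.1],[0,0,0,0,0,0,0.1]]]'; python3 goto.py .5381 -.302 .0801 180.6 28;  python3 -m pendant '[[[0,0,0.002,0,0,0,0.1],[0,0,0,0,0,0,0.1],[0,0,0,0,0,0,0.1]]]'; python3 -m pendant '[[[0,0,0.002,0,0,0,0.1],[0,0,0,0,0,0,0.1],[0,0,0,0,0,0,0.1]]]'; python3 goto.py .5381 -.302 .0801 180.6 28
```

```text
t: 41.95
tcp_pos: [0.538, -0.3013, 0.0822]
tool_rot: [0.97, 0.005, 0.243, -0.002]
force: [-0.0, 0.3, -0.8]
finger_gap: 0.268
gripper_force: 49.7
t 41.95 pos [ 0.538  -0.3013  0.0822] force [-0.   0.3 -0.8] gap 0.268 grip 49.7
turn [-0.009 -0.014 -0.001] shift(after turn) [-0.0011  0.0009  0.0024] world d mm [ 0.1 -0.7 -2.1]
t: 42.25
tcp_pos: [0.5385, -0.3013, 0.0803]
tool_rot: [0.97, 0.005, 0.242, -0.002]
force: [0.7, 0.2, 0.0]
finger_gap: 0.264
gripper_force: 49.7
t: 42.55
tcp_pos: [0.5389, -0.3012, 0.0796]
tool_rot: [0.97, 0.005, 0.243, -0.002]
force: [-4.5, -0.2, 8.0]
finger_gap: 0.27
gripper_force: 51.0
t 42.55 pos [ 0.5389 -0.3012  0.0796] force [-4.5 -0.2  8. ] gap 0.27 grip 51.0
turn [-0.008 -0.013 -0.006] shift(after turn) [-0.0006  0.001  -0.001 ] world d mm [-0.8 -0.8  0.5]
```

```bash
python3 -m pendant '[[[-0.002,0,0,0,0,0,0.1],[-0.002,0,0,0,0,0,0.1],[0,0,0,0,0,0,0.1],[0,0,0,0,0,0,0.1]]]'; python3 -m pendant '[[[-0.002,0,0,0,0,0,0.1],[-0.001,0,0,0,0,0,0.1],[0,0,0,0,0,0,0.1],[0,0,0,0,0,0,0.1]]]';python3 -m pendant '[[[-0.002,0,0,0,0,0,0.1],[0,0,0,0,0,0,0.1],[0,0,0,0,0,0,0.1]]]';python3 -m pendant '[[[-0.002,0,0,0,0,0,0.1],[0,0,0,0,0,0,0.1],[0,0,0,0,0,0,0.1]]]'
```

```text
t: 42.95
tcp_pos: [0.5375, -0.3018, 0.0789]
tool_rot: [0.97, 0.005, 0.244, -0.002]
force: [-1.4, 0.6, 9.3]
finger_gap: 0.269
gripper_force: 50.8
t: 43.35
tcp_pos: [0.5357, -0.3021, 0.0779]
tool_rot: [0.97, 0.005, 0.244, -0.001]
force: [-0.0, 0.7, 8.3]
finger_gap: 0.264
gripper_force: 50.7
t: 43.65
tcp_pos: [0.5348, -0.3022, 0.0775]
tool_rot: [0.97, 0.005, 0.245, -0.001]
force: [1.7, -0.1, 8.9]
finger_gap: 0.268
gripper_force: 50.7
t: 43.95
tcp_pos: [0.5348, -0.3022, 0.0775]
tool_rot: [0.969, 0.005, 0.246, -0.002]
force: [6.8, 2.0, 9.4]
finger_gap: 0.273
gripper_force: 50.5
```

Same end position as for the mid chisel (x 0.535), so it is at the stop. One more push, release and retreat.

```bash
python3 -m pendant '[[[-0.002,0,0,0,0,0,0.1],[-0.002,0,0,0,0,0,0.1],[0,0,0,0,0,0,0.1],[0,0,0,0,0,0,0.1]]]'; python3 -m pendant '[[[0,0,0,0,0,0,0.4],[0,0,0,0,0,0,0.4],[0,0,0,0,0,0,0.4],[0,0,-0.02,0,0,0,0.4],[0,0,-0.04,0,0,0,0.4],[0,0,-0.04,0,0,0,0.4],[0,0,-0.04,0,0,0,0.4],[0,0,0,0,-0.6,0,0.6],[0,0,0,0,-0.6,0,0.6],[0,0,0,0,-0.6,0,0.6],[0,0,0,0,-0.6,0,0.6],[0,0,0,0,-0.6,0,0.6],[0,0,0,0,-0.6,0,0.6],[0,0,0,0,-0.46,0,0.6],[0,-0.04,0,0,0,0,0.6],[0,-0.04,0,0,0,0,0.6],[0,-0.04,0,0,0,0,0.6],[0,-0.04,0,0,0,0,0.6],[0,-0.04,0,0,0,0,0.6]]]';python3 -m pendant '[[[0,-0.04,0,0,0,0,0.6],[0,-0.04,0,0,0,0,0.6],[0,-0.04,0,0,0,0,0.6],[0,-0.04,0,0,0,0,0.6],[0,-0.04,0,0,0,0,0.6],[0,0,0,0,0,0,0.6],[0,0,0,0,0,0,0.6],[0,0,0,0,0,0,0.6]]]'
python3 - <<'E'
import cv2,pickle; from station import eyes
s=eyes.snapshot("top");b=eyes.snapshot("scene")
cv2.imwrite("pics/d3.png",cv2.hconcat([cv2.resize(s["pixels"][145:225,288:368],(400,400),interpolation=2),cv2.resize(b["pixels"][110:310,170:370],(400,400),interpolation=2)])[:,:,::-1])
E
```

```text
t: 44.35
tcp_pos: [0.5346, -0.3023, 0.0776]
tool_rot: [0.969, 0.005, 0.249, -0.002]
force: [13.0, 4.0, 12.3]
finger_gap: 0.27
gripper_force: 50.4
t: 46.25
tcp_pos: [0.4732, -0.1406, 0.1714]
tool_rot: [1.0, 0.005, 0.0, -0.001]
force: [0.6, -0.1, 0.3]
finger_gap: 0.603
gripper_force: 0.0
t: 47.05
tcp_pos: [0.4726, 0.0172, 0.1721]
tool_rot: [1.0, 0.005, 0.001, -0.001]
force: [0.2, -0.8, -0.3]
finger_gap: 0.602
gripper_force: 0.0
```

View pics/d3.png

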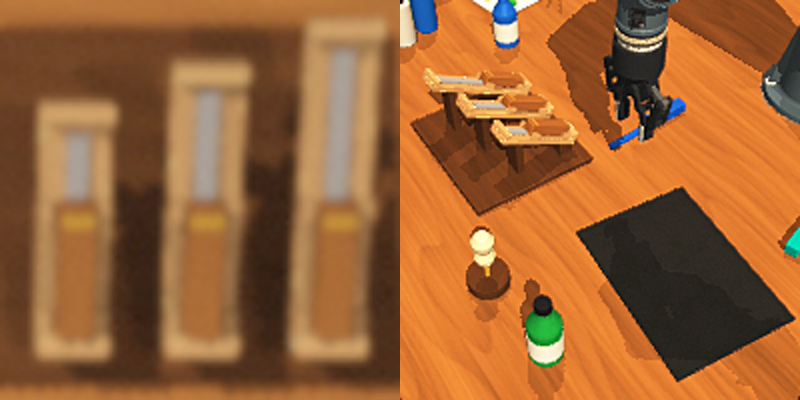

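All three chisels are seated with their butts level at the stops: top crop handles at (77,275), (205,275) and (335,275). The bottles and figure stand undisturbed and the arm is clear.

```bash
python3 -c "
from station import job;print(job.sign_off())"
```

```text
the job is handed in; nothing more can be done
None
```

All three chisels are lying home in their matching cradles with the butts against the foot stops, the bottles and figure were left where they stood, and I handed the job in at about 47 s of the 72 s allowed.

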